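# Meter slugs from a tipping cup

### The arm

A 7-joint arm with a two-finger parallel gripper is mounted at the origin on a cart in front of the work surface, level with it; the furniture and walls round the work are solid. World frame = base frame: x ahead of the robot, y to its left, z up, the work surface at z = 0. Lengths are in m, angles in rad, forces in N, time in s.
With the tool pointing down it reaches from about 0.4 to 0.85 m from the base axis. Payload 10.4 kg.
Tool frame: the origin (TCP) lies between the finger pads; the fingertips stand 22 mm ahead of it and the grasp point (between the pads) lies 3 mm ahead of it; z points along the fingers, y is the line along which they close (so a half turn about z gives the same grasp; the last joint's range is limited). The gripper opens to 85 mm and grips with 20 to 120 N. Pads are 22 mm wide; open, the fingers measure 114 mm over their backs; the gripper's body (76 mm by 85 mm) begins 54 mm behind the grasp point. The pads swing forward as they close: fully open they stand 13 mm farther back than shut.
Start: joints at [1.266, 0.332, -0.065, 1.46, 0.022, 1.35, -0.088], TCP at [0.174, -0.6, 0.253] pointing down, gripper open.
Joint ranges: [-2.6, 2.6], [-0.5, 2.12], [-1.47, 1.34], [0.16, 2.42], [-1.27, 4.41], [0.06, 2.06], [-2.6, 2.6]. Speed limits (rad/s): [2.22, 2.22, 2.79, 2.79, 3.14, 3.14, 3.14].

### API

Orientations are given as a unit quaternion [x, y, z, w].
In Python, from workcell import manip, camera, ticket, boxes_of, outline_of gives the robot as it stands.
- The arm moves only by the tool carry_out, never from a script. Its argument "deltas" is a list of rows, each a list of 5 numbers: the shift along the tool's x, y, z as a fraction of full scale, then the turn about the tool's z as a fraction of full scale, then the opening, from -1 (shut) to 1 (fully open), so that 0 is half open. In form: [[tx, ty, tz, spin, gripper], ...]. A call has 1 to 20 rows; each row is the pose to reach, as a shift and turn from the pose commanded when the call began, along the tool's axes at that moment; what a row does not reach only later rows make up. Full scale, the value 1, is 150 mm for a shift and 30 degrees for a turn. A row lasts 1/8 s, in which the tool goes at most 62.5 mm and 10.7 degrees, less where a joint would pass 70% of its speed; a pose out of reach is approached as far as the arm can. A call with a number of a shift or a turn outside -1 to 1 is refused whole. A call with a gripper value outside its range is refused whole. The fingers move at their own pace and stop on an object; "force" is the grip in N (left out, the last holds). Time passes only in rows, so rows that repeat a pose let the fingers close. It gives the time, the measured TCP pose, the force, the opening and the grip force at its end, in the units of the state.
- manip.get_obs(): the state, without advancing time (a new reading comes with each control period).
- camera(name): name is "scene" or "top" or "wrist"; returns a dict with "img" (400x640x3 uint8, red, green, blue), "depth" (400x640 float32, m along the optical axis (not along the pixel's ray), 0 where there is no reading), "vertical_fov" (degrees; the focal length in pixels is half the picture's height over the tangent of half this angle, whatever the lens; pixels are square), "cx", "cy" (the principal point, pixels), "R" (3x3) and "t" (3): a world point X has camera coordinates R X + t. Camera axes: x right, y down, z forward; pixel columns grow to the right and rows downward; lengths in m; the calibration is good to about 2 mm. A picture is of the moment at which its call begins.
- ticket.hand_in(): hands the job in; it is judged then, once.
Trained networks look in a picture, given as the dict that the camera call returned (one of the last four; its "shot" number tells which), for a name from the list of things; names that differ only in an ending like _2 or _b are one class to them, and where a whole thing is asked for, a point or a joint stands for the part that bears it (a point fixed in the world has none). Each returns a list of dicts, best first, with "conf" (0 to 1); they miss things now and then, are a little off and sometimes report something else, mostly with a low value. They report only what shows in the picture. A call takes as long as a camera call. They do not tell look-alikes from the thing itself.
- boxes_of(query, picture): "position" ([x, y, z] in m, in world coordinates, good to about 4 mm: the middle of the surface that is visible of it).
- outline_of(query, picture): "region" (400x640 bool, what is visible of it).
The state is a dict: "clock": time; "joint_pos": joint angles; "joint_velocities": joint speeds; "tau": joint torques, N m; "position": TCP position; "ee_rot": TCP orientation; "ft_force": force on the tool from outside, world axes, zero at the start; "torque": the same for the moment, N m; "grip_width": opening from 0.0 (shut) to 1.0 (fully open); "grasp_force": force on a finger pad.
Only numpy, scipy, OpenCV 4.12 (cv2) and the standard library are available. Lean on these libraries where they do the work, as an engineer would, in place of code of your own. Each camera call takes 0.05 s, during which the arm holds its last target. There are 200 camera calls.

### The job

Make up the white pot under the spout of the tipping cup to exactly two steel slugs - look first whether it already holds one - and keep the other slugs in the cup. Work only by pushing the cup's crossbar: tip it slowly, feel for the slugs shifting, hold there while one slides out, and then let the cup back down gently until it is level again. Do not touch the slugs, and leave both pots and everything else on the bench where they are.

Things in the scene. Friction and masses are not known exactly. Their poses are not given: they have to be found in the camera images.
- cup (a joint): Tilt of the cup about its pivot, rad: 0 = level on its rubber stop (as it starts); grows as the spout goes down, up to 1.05. Its weight (350 g, balance point 62 mm behind and 13 mm above the pivot), the slugs and a weak spring (0.15 N m/rad) bring it back, so it falls if let go. The push at the bar is about 6 N at first and eases with tilt; it drops by some 0.4 N when the front slug leaves, 0.7 N for the middle one.
- cup_pivot (a point): Centre of the cup's pivot pin, 88 mm above the bench. Axes are the cup's and tip with it: -y towards the spout, x along the pin, z up when level. The cup is an open aluminium trough, 38 mm wide inside (x), from the spout lip at y = -16 mm to the closed rear end at y = +128 mm; its side walls end at z = +38 mm. The floor of its front shelf (y -16 to 51 mm) is at z = 0.
- cup_mid (a point): Point inside the cup at y = +70, z = +14 mm from the pivot. The middle shelf (y 51 to 89 mm) and rear shelf (y 89 to 127) rise towards the spout by 0.16 and 0.32 rad, so each slug needs about 0.16 rad more tilt than the one before. How slippery the floor is differs each time: the front slug starts to slide at a tilt between about 0.3 and 0.7 rad.
- bar (a point): Middle of the crossbar: wood, 12 mm in diameter, 56 mm long along x, on two 6 mm rods (x = +-24 mm), at y = +30, z = +78 mm from the pivot in the cup's axes (166 mm above the bench when level). Push it from its +y side towards the spout with shut fingers whose tips reach a little below it; it runs on an arc of 84 mm radius. The space behind and under it is free down to the walls.
- spout_mark (a point): Point on the bench under the spout, where the pot to be filled stands (its frame is the stand's: a plywood base 120 x 155 mm with two cheeks carrying the pivot; fixed).
- pot_a: White plastic pot, 72 mm across the rim, 58 mm high, about 56 mm inside, inner floor 4 mm up; origin at the centre of its underside. This one holds one slug at the start. It stands either under the spout or about 11 cm farther on beyond that place, away from the cup.
- pot_b: The other, identical white pot, empty at the start; it stands at whichever of the two places pot_a does not.
- slug_1: Front slug in the cup (body origin at the centre of its lower end): solid steel slug, a flat-ended cylinder 32 mm in diameter, 24 mm high, 150 g.
- slug_1_c (a point): Front slug, lying on the front shelf: solid steel slug, a flat-ended cylinder 32 mm in diameter, 24 mm high, 150 g; the point is its centre. 
- slug_2_c (a point): Middle slug, on the middle shelf: solid steel slug, a flat-ended cylinder 32 mm in diameter, 24 mm high, 150 g; the point is its centre. 
- slug_3_c (a point): Rear slug, on the rear shelf: solid steel slug, a flat-ended cylinder 32 mm in diameter, 24 mm high, 150 g; the point is its centre. 
- slug_4_c (a point): The slug that lies in pot_a from the start: solid steel slug, a flat-ended cylinder 32 mm in diameter, 24 mm high, 150 g; the point is its centre. 
- slug_2: Middle slug, origin at the centre of its lower end.
- slug_3: Rear slug, origin at the centre of its lower end.
- slug_4: Slug in pot_a, origin at the centre of its lower end.
- sand_block: Bystander: grey rubbing block 66 x 79 x 30 mm; origin at its underside.
- tape_measure: Bystander: pocket tape measure 55 x 85 x 62 mm; origin at its underside.
- wood_wedge: Bystander: beech wedge 34 x 110 x 26 mm; origin at its underside.
There are look-alikes about, which are no part of the job. Leave any yellow look-alike of the pot_a alone.

How it is judged:
By the outcome, as a careful person would: the job done as asked, in the order asked, and still so for the second after the job is handed in, with the robot touching nothing.
It also fails if it takes over 72 s, if anything falls off the work surface, if the arm or the gripper's body presses on something with over 40 N, if the wrist force passes 120 N, or if a joint passes its speed limit or range.

## Working session

There is one attempt and no reset: what is moved stays moved. The work goes in short steps, Python scripts to look and compute and a tool call to move; the robot and the scene stay as the last step left them, time stands still between calls to the robot, and variables do not carry over. Pictures are saved under pics/ and viewed, at most 10 in all, crops included, and the job is handed in when it is done.

Besides the shell and the picture viewer there is one more tool, called as name(argument=value, ...), one argument or row to a line, values as JSON. carry_out: Moves the arm, as the interface text tells. Its arguments: {"type":"object","properties":{"deltas":{"type":"array","items":{"type":"array","items":{"type":"number"}}},"force":{"type":"number"}},"required":["deltas"]}

```bash
mkdir -p pics
cat > h.py <<'E'
import numpy as np, cv2
from workcell import manip, camera, ticket, boxes_of, outline_of
def save(p,n,crop=None,s=1):
    im=p["img"][:,:,::-1]
    if crop: im=im[crop[1]:crop[3],crop[0]:crop[2]]
    cv2.imwrite("pics/"+n,cv2.resize(im,None,fx=s,fy=s,interpolation=cv2.INTER_CUBIC))
def pix(p,X):
    c=p["R"]@np.array(X)+p["t"]; f=200/np.tan(np.radians(p["vertical_fov"]/2))
    return np.round([p["cx"]+f*c[0]/c[2],p["cy"]+f*c[1]/c[2]])
def world(p,u,v):
    d=p["depth"][v,u]; f=200/np.tan(np.radians(p["vertical_fov"]/2))
    return p["R"].T@(np.array([(u-p["cx"])/f*d,(v-p["cy"])/f*d,d])-p["t"])
E
python3 - <<'E'
from h import *
np.set_printoptions(precision=3,suppress=True)
for n in("scene","top"):
    p=camera(n); save(p,n+"0.png")
    for q in("cup","cup_pivot","bar","pot_a","slug_1","sand_block","tape_measure","wood_wedge"):
        for b in boxes_of(q,p)[:5]: print(n,q,round(b["conf"],2),np.array(b["position"]),pix(p,b["position"]))
o=manip.get_obs(); print(o)
E
```

```text
scene cup 0.97 [0.526 0.157 0.113] [280. 170.]
scene cup_pivot 0.82 [0.527 0.151 0.114] [281. 171.]
scene cup_pivot 0.19 [ 0.512 -0.028  0.033] [325. 236.]
scene bar 0.81 [0.522 0.155 0.118] [279. 170.]
scene pot_a 0.83 [0.519 0.08  0.041] [298. 207.]
scene pot_a 0.46 [ 0.597 -0.228  0.013] [409. 272.]
scene slug_1 0.69 [0.528 0.153 0.107] [282. 172.]
scene slug_1 0.62 [0.53  0.186 0.114] [274. 163.]
scene slug_1 0.59 [0.525 0.151 0.114] [281. 171.]
scene slug_1 0.57 [0.518 0.089 0.025] [296. 209.]
scene slug_1 0.56 [0.537 0.224 0.116] [266. 153.]
scene sand_block 0.85 [ 0.421 -0.148  0.028] [332. 290.]
scene tape_measure 0.89 [ 0.445 -0.284  0.063] [385. 316.]
scene wood_wedge 0.84 [ 0.598 -0.228  0.013] [409. 272.]
top cup 0.87 [0.527 0.16  0.113] [264. 181.]
top cup_pivot 0.73 [0.53  0.159 0.116] [265. 179.]
top bar 0.79 [0.533 0.161 0.112] [264. 179.]
top pot_a 0.92 [ 0.322 -0.232 -0.003] [425. 298.]
top pot_a 0.86 [0.528 0.081 0.025] [302. 194.]
top pot_a 0.76 [ 0.518 -0.036  0.006] [350. 205.]
top slug_1 0.66 [0.522 0.087 0.032] [299. 195.]
top slug_1 0.63 [0.537 0.233 0.119] [
[... 216 characters left out ...]
p sand_block 0.22 [ 0.44  -0.273  0.062] [453. 246.]
top tape_measure 0.7 [ 0.437 -0.273  0.065] [453. 247.]
top tape_measure 0.4 [0.523 0.088 0.028] [299. 195.]
top wood_wedge 0.76 [ 0.603 -0.218  0.014] [430. 179.]
{'clock': 0.9, 'joint_pos': array([ 1.266,  0.332, -0.065,  1.46 ,  0.022,  1.35 , -0.088]), 'joint_velocities': array([-0.002, -0.001,  0.   ,  0.   , -0.001, -0.001,  0.001]), 'tau': array([ -0.001, -62.521,   0.049, -39.183,   0.016,   0.002,   0.   ]), 'position': array([ 0.174, -0.6  ,  0.253]), 'ee_rot': array([0.99, 0.14, 0.  , 0.  ]), 'ft_force': array([ 0.398, -0.966, -0.138]), 'torque': array([-0.015,  0.035,  0.   ]), 'grasp_force': 0.0, 'grip_width': 1.0004790602116}
```

```bash
python3 -c "
import cv2,numpy as np
a=cv2.imread('pics/scene0.png');b=cv2.imread('pics/top0.png');cv2.imwrite('pics/both0.png',cv2.resize(np.vstack([a,b]),(480,600)))"
```

```text
(no output)
```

View pics/scene0.png

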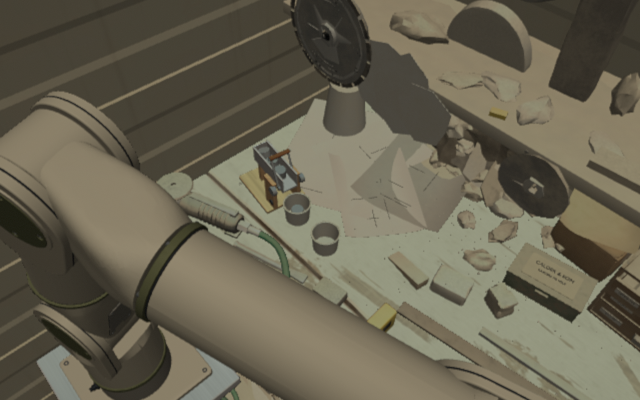

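View pics/top0.png

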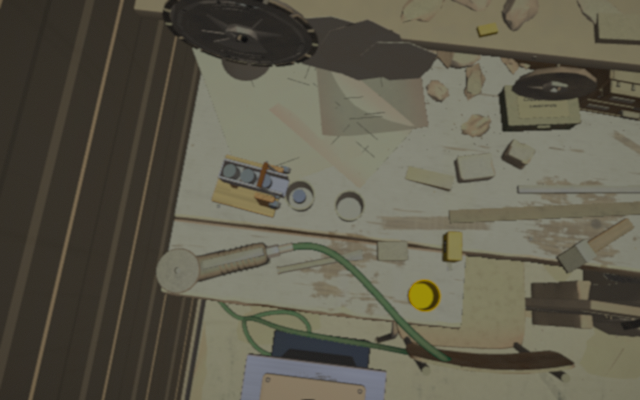

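Run:
```python
from h import *
np.set_printoptions(precision=3,suppress=True)
p=camera("top"); save(p,"crop1.png",(205,140,375,230),4.6)
for u,v in [(263,168),(262,176),(261,183),(266,168),(265,176),(264,184),(268,168),(300,195),(350,206)]: print(u,v,world(p,u,v))
im=p["img"].astype(int); 
# points between 0.155 and 0.185 high near cup
P=[(world(p,u,v)) for u in range(205,300) for v in range(140,220)]
P=np.array(P); m=(P[:,2]>0.155)&(P[:,2]<0.19); print(m.sum(),P[m])
```

```text
263 168 [0.542 0.158 0.169]
262 176 [0.523 0.157 0.172]
261 183 [0.509 0.157 0.171]
266 168 [0.542 0.151 0.17 ]
265 176 [0.539 0.16  0.111]
264 184 [0.52  0.16  0.113]
268 168 [0.56  0.158 0.104]
300 195 [0.524 0.086 0.025]
350 206 [ 0.515 -0.035  0.006]
161 [[0.508 0.165 0.169]
 [0.506 0.165 0.171]
 [0.504 0.164 0.17 ]
 [0.502 0.165 0.168]
 [0.515 0.164 0.17 ]
 [0.512 0.163 0.171]
 [0.509 0.163 0.174]
 [0.509 0.164 0.167]
 [0.505 0.162 0.174]
 [0.503 0.162 0.173]
 [0.502 0.162 0.17 ]
 [0.5   0.162 0.168]
 [0.497 0.161 0.172]
 [0.521 0.163 0.17 ]
 [0.518 0.162 0.173]
 [0.517 0.162 0.169]
 [0.514 0.161 0.174]
 [0.511 0.161 0.175]
 [0.51  0.161 0.17 ]
 [0.508 0.16  0.173]
 [0.506 0.16  0.171]
 [0.504 0.16  0.17 ]
 [0.502 0.16  0.172]
 [0.5   0.16  0.169]
 [0.498 0.159 0.169]
 [0.531 0.163 0.166]
 [0.528 0.162 0.168]
 [0.525 0.161 0.172]
 [0.523 0.161 0.172]
 [0.521 0.16  0.172]
 [0.519 0.161 0.17 ]
 [0.516 0.159 0.175]
 [0.515 0.16  0.171]
 [0.513 0.159 0.171]
 [0.51  0.159 0.174]
 [0.508 0.158 0.172]
 [0.506 0.158 0.171]
 [0.504 0.158 0.172]
 [0.502 0.158 0.169]
 [0.5   0.158 0.17 ]
 
[... 1840 characters left out ...]
0.169]
 [0.535 0.153 0.165]
 [0.532 0.152 0.168]
 [0.53  0.152 0.168]
 [0.528 0.152 0.167]
 [0.56  0.154 0.169]
 [0.558 0.154 0.165]
 [0.555 0.153 0.172]
 [0.553 0.153 0.171]
 [0.551 0.152 0.171]
 [0.548 0.152 0.172]
 [0.546 0.151 0.173]
 [0.544 0.151 0.171]
 [0.542 0.151 0.17 ]
 [0.54  0.151 0.172]
 [0.538 0.151 0.169]
 [0.536 0.151 0.168]
 [0.534 0.15  0.166]
 [0.558 0.152 0.167]
 [0.555 0.151 0.173]
 [0.553 0.151 0.171]
 [0.551 0.15  0.17 ]
 [0.549 0.15  0.168]
 [0.546 0.149 0.172]
 [0.545 0.15  0.166]
 [0.542 0.149 0.171]
 [0.54  0.149 0.172]
 [0.558 0.15  0.168]
 [0.553 0.148 0.171]
 [0.552 0.148 0.169]
 [0.55  0.149 0.165]
 [0.547 0.148 0.168]
 [0.552 0.147 0.16 ]
 [0.55  0.147 0.159]]
```

View pics/crop1.png

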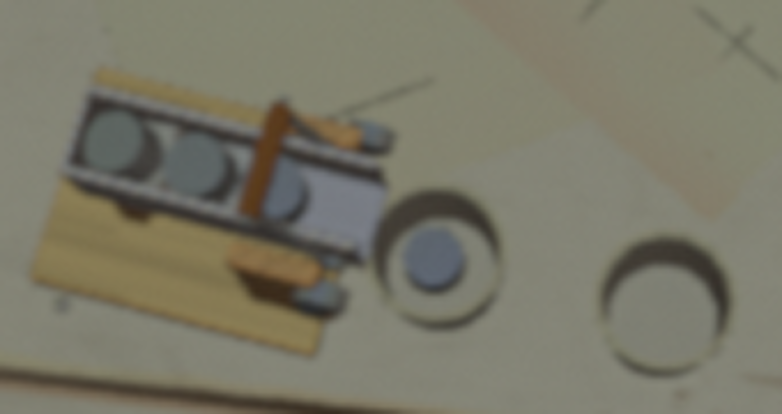

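The pot under the spout (300,195) is white and holds one slug, so it is pot_a and needs one more. The pot at (350,206) is white and empty, so it is pot_b. The pot at (425,298) is the yellow look-alike, which I leave alone. The bar runs from (280,105) to (250,215) in the crop. Next I check the bar's direction and any obstacles on the way.

```bash
cat >> h.py <<'E'
def cloud(p):
    f=200/np.tan(np.radians(p["vertical_fov"]/2)); v,u=np.mgrid[:400,:640]; d=p["depth"]
    C=np.stack([(u-p["cx"])/f*d,(v-p["cy"])/f*d,d],-1)
    return ((C-p["t"])@p["R"])[d>0]
E
python3 - <<'E'
from h import *
np.set_printoptions(precision=3,suppress=True)
a=cloud(camera("top")); b=cloud(camera("scene"))
for n,P in(("top",a),("scene",b)):
    m=(abs(P[:,0]-.53)<.06)&(abs(P[:,1]-.157)<.03)&(P[:,2]>.16)&(P[:,2]<.18); B=P[m]
    e,V=np.linalg.eigh(np.cov(B[:,:2].T)); d=V[:,1]; t=B[:,:2]@d
    mid=B[:,:2].mean(0)+d*((t.min()+t.max())/2-t.mean()); print(n,m.sum(),mid,d,np.ptp(t),np.percentile(B[:,2],95))
P=a
for x in np.arange(.2,.95,.1):
    print(round(x,1),[ (round(float(P[s,2].max()),2) if s.any() else None) for y in np.arange(-.7,.5,.1) for s in [(abs(P[:,0]-x)<.05)&(abs(P[:,1]-y)<.05)]])
E
```

```text
top 155 [0.529 0.156] [-0.989  0.148] 0.06102433878479363 0.17391238648830062
scene 115 [0.525 0.154] [-0.985  0.174] 0.06170512463469369 0.1737349616444679
0.2 [-0.81, -0.01, -0.01, -0.01, 0.02, 0.05, 0.0, 0.0, 0.0, 0.0, -0.72, -0.78]
0.3 [-0.12, -0.19, -0.33, -0.34, 0.06, 0.06, 0.06, 0.01, 0.03, 0.08, 0.09, 0.08]
0.4 [0.0, 0.02, 0.02, 0.0, 0.07, 0.06, 0.06, 0.06, 0.08, 0.08, 0.08, 0.08]
0.5 [0.02, 0.02, 0.02, 0.02, 0.07, 0.01, 0.06, 0.06, 0.17, 0.18, 0.13, 0.01]
0.6 [0.02, 0.02, 0.02, 0.05, 0.05, 0.03, 0.02, 0.02, 0.17, 0.17, 0.13, 0.01]
0.7 [0.01, 0.01, 0.39, 0.42, 0.42, 0.39, 0.43, 0.45, 0.52, 0.52, 0.5, 0.39]
0.8 [0.13, 0.18, 0.41, 0.41, 0.43, 0.41, 0.41, 0.4, 0.39, 0.08, 0.39, 0.39]
0.9 [None, 0.18, 0.4, 0.41, 0.39, 0.08, 0.01, 0.01, 0.02, 0.01, 0.01, 0.02]
```

Run:
```python
from h import *
P=cloud(camera("top"))
for y in np.arange(-.6,.45,.1):
    s=(abs(P[:,1]-y)<.05)&(P[:,2]>.2)&(P[:,0]<.95)&(P[:,0]>.2); print(round(y,1),s.sum(),(P[s,0].min(),P[s][P[s,0].argmin(),2]) if s.any() else None)
```

```text
-0.6 0 None
-0.5 1753 (np.float64(0.7433713123380675), np.float64(0.3744557757516385))
-0.4 5469 (np.float64(0.697077220071523), np.float64(0.3573676446027103))
-0.3 4241 (np.float64(0.7003434946775448), np.float64(0.40757881468241497))
-0.2 3103 (np.float64(0.7336184757286671), np.float64(0.33603139322844666))
-0.1 4384 (np.float64(0.729694086477312), np.float64(0.2725088554896443))
-0.0 4213 (np.float64(0.730710618457813), np.float64(0.28035523067660983))
0.1 4062 (np.float64(0.7051080431535127), np.float64(0.49898385280349344))
0.2 3539 (np.float64(0.6966033721020304), np.float64(0.4146820168302424))
0.3 1858 (np.float64(0.7052679935370595), np.float64(0.48432326782866686))
0.4 395 (np.float64(0.7430536012224519), np.float64(0.38507682537723714))
```

carry_out(
  deltas=[
    [0,0,-0.2,0.2,-1],
    [0.2,0,-0.3,0.4,-1],
    [0.4,0,-0.3,0.6,-1],
    [0.6,0,-0.3,0.8,-1],
    [0.8,0,-0.3,0.8,-1],
    [1,0,-0.3,0.8,-1],
    [1,0,-0.3,0.8,-1],
    [1,0,-0.3,0.8,-1],
  ],
)

```text
clock: 2.1
position: [0.3171, -0.559, 0.2983]
ee_rot: [0.998, -0.069, -0.0, 0.0]
ft_force: [-0.4, -0.3, 0.5]
grip_width: -0.002
grasp_force: 0.0
```

carry_out(
  deltas=[
    [0.35,-0.3,0,0,-1],
    [0.6,-0.7,0,0.03,-1],
    [0.75,-1,0,0.03,-1],
    [0.75,-1,0,0.03,-1],
  ],
)

```text
clock: 2.6
position: [0.4529, -0.4213, 0.2988]
ee_rot: [0.997, -0.073, 0.001, -0.001]
ft_force: [-0.6, -1.0, 0.3]
grip_width: -0.002
grasp_force: 0.0
```

carry_out(
  deltas=[
    [0,-0.4,0,0,-1],
    [0,-0.8,0,0,-1],
    [0,-1,0,0,-1],
  ],
)

```text
clock: 2.98
position: [0.4724, -0.2756, 0.2988]
ee_rot: [0.997, -0.076, 0.0, 0.0]
ft_force: [0.3, -0.7, 0.0]
grip_width: -0.001
grasp_force: 0.0
```

carry_out(
  deltas=[
    [0,-0.4,0,0,-1],
    [0,-0.8,0,0,-1],
    [0,-1,0,0,-1],
  ],
)

```text
clock: 3.35
position: [0.4954, -0.1274, 0.2988]
ee_rot: [0.997, -0.076, 0.0, 0.0]
ft_force: [-0.5, 0.3, 1.0]
grip_width: -0.001
grasp_force: 0.0
```

carry_out(
  deltas=[
    [0,-0.4,0,0,-1],
    [0,-0.8,0,0,-1],
    [0,-1,0,0,-1],
  ],
)

```text
clock: 3.72
position: [0.5184, 0.0209, 0.2987]
ee_rot: [0.997, -0.076, 0.0, -0.0]
ft_force: [-0.5, 0.5, 0.3]
grip_width: 0.0
grasp_force: 0.0
```

carry_out(
  deltas=[
    [0,-0.4,0,0,-1],
    [0,-0.8,0,0,-1],
    [0,-1,0,0,-1],
    [0,-1,0,0,-1],
    [0,-1,0,0,-1],
  ],
)

```text
clock: 4.35
position: [0.5417, 0.1652, 0.2982]
ee_rot: [0.997, -0.078, 0.0, 0.001]
ft_force: [-0.8, -0.5, -0.6]
grip_width: -0.001
grasp_force: 0.0
```

carry_out(
  deltas=[
    [-0.08,-0.27,0,0,-1],
    [-0.08,-0.27,0,0,-1],
    [-0.08,-0.27,0.25,0,-1],
    [-0.08,-0.27,0.5,0,-1],
    [-0.08,-0.27,0.7,0,-1],
    [-0.08,-0.27,0.81,0,-1],
    [-0.08,-0.27,0.81,0,-1],
    [-0.08,-0.27,0.81,0,-1],
  ],
)

```text
clock: 5.35
position: [0.5362, 0.2093, 0.1781]
ee_rot: [0.997, -0.077, 0.001, -0.0]
ft_force: [0.2, 0.9, -0.2]
grip_width: -0.0
grasp_force: 0.0
```

Run:
```python
from h import *
import cv2
p=camera("top"); q=camera("scene"); o=manip.get_obs(); print(o["position"],o["ft_force"])
A=cv2.resize(p["img"][130:230,200:340,::-1],None,fx=4,fy=4);B=cv2.resize(q["img"][110:235,235:335,::-1],(240,300)); 
A=A[:400];B=cv2.resize(q["img"][110:235,235:335,::-1],(320,400)); 
A=cv2.resize(A,(480,400)); cv2.imwrite("pics/n1.png",np.hstack([A,B]))
```

```text
[0.53613762 0.20957969 0.1781068 ] [-0.09276238  0.55107376 -0.17303225]
```

View pics/n1.png

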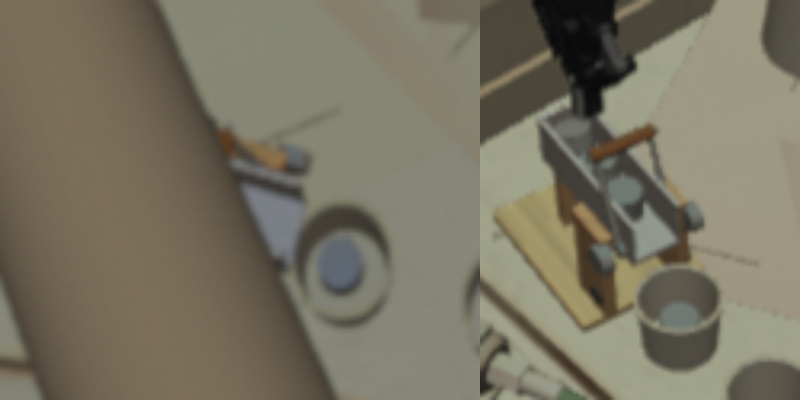

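carry_out(
  deltas=[
    [0,0.08,0.013,0,-1],
    [0,0.16,0.013,0,-1],
    [0,0.16,0.013,0,-1],
    [0,0.17,0.013,0,-1],
    [0,0.18,0.013,0,-1],
    [0,0.19,0.013,0,-1],
    [0,0.2,0.013,0,-1],
    [0,0.2,0.013,0,-1],
  ],
)

```text
clock: 6.45
position: [0.5309, 0.1797, 0.1748]
ee_rot: [0.997, -0.076, 0.0, 0.0]
ft_force: [0.0, 0.5, 0.2]
grip_width: 0.004
grasp_force: 0.0
```

carry_out(
  deltas=[
    [0,0.01,0,0,-1],
    [0,0.02,0,0,-1],
    [0,0.03,0,0,-1],
    [0,0.03,0,0,-1],
  ],
)

```text
clock: 6.95
position: [0.5303, 0.1765, 0.175]
ee_rot: [0.997, -0.076, 0.0, -0.001]
ft_force: [1.9, 5.0, -2.9]
grip_width: -0.002
grasp_force: 2.7
```

```bash
cat >> h.py <<'E'
def look():
    q=camera("scene"); np.set_printoptions(precision=3,suppress=True); o=manip.get_obs()
    print(o["clock"],o["position"],o["ft_force"])
    for b in sorted(boxes_of("slug_1",q),key=lambda b:b["position"][1]):
        print(round(b["conf"],2),np.array(b["position"]),pix(q,b["position"]))
    for b in boxes_of("bar",q)[:1]: print("bar",np.array(b["position"]))
    P=cloud(q); m=(abs(P[:,0]-.53)<.045)&(P[:,1]>.07)&(P[:,1]<.18)&(P[:,2]>.157)
    B=P[m]; print("top pts",len(B),B.mean(0) if len(B) else "")
    return q
E
python3 -c "
from h import *
look()"
```

```text
7.0 [0.53  0.177 0.175] [ 2.675  4.183 -2.129]
0.39 [0.52  0.091 0.028] [296. 208.]
0.5 [0.527 0.154 0.111] [281. 171.]
0.43 [0.532 0.185 0.113] [274. 163.]
0.59 [0.536 0.227 0.118] [265. 152.]
bar [0.519 0.153 0.117]
top pts 3988 [0.516 0.141 0.395]
```

carry_out(
  deltas=[
    [0,0.01,0,0,-1],
    [0,0.02,0,0,-1],
    [0,0.03,0,0,-1],
    [0,0.04,0,0,-1],
    [0,0.05,0,0,-1],
    [0,0.06,0,0,-1],
    [0,0.07,0,0,-1],
    [0,0.08,0,0,-1],
    [0,0.09,0,0,-1],
    [0,0.1,0,0,-1],
    [0,0.11,0,0,-1],
    [0,0.12,0,0,-1],
    [0,0.13,0,0,-1],
    [0,0.13,0,0,-1],
  ],
)

```text
clock: 8.85
position: [0.5279, 0.1583, 0.1761]
ee_rot: [0.997, -0.075, 0.001, -0.002]
ft_force: [1.5, 7.4, 5.2]
grip_width: 0.002
grasp_force: 3.7
```

```bash
python3 -c "
from h import *
q=look(); save(q,'t1.png',(235,110,335,235),4)"
```

```text
8.9 [0.528 0.158 0.176] [0.353 7.347 3.305]
0.63 [0.519 0.091 0.027] [295. 208.]
0.52 [0.519 0.146 0.124] [280. 170.]
0.52 [0.526 0.193 0.129] [270. 158.]
bar [0.519 0.14  0.126]
top pts 4161 [0.514 0.125 0.394]
```

View pics/t1.png

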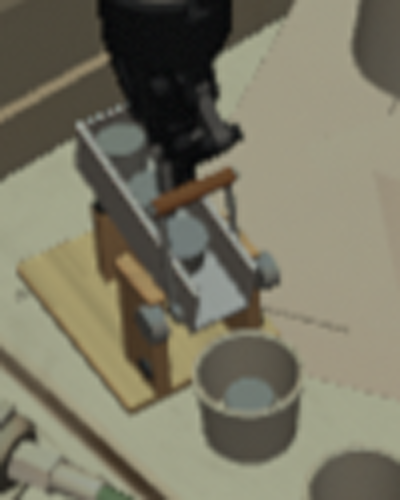

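carry_out(
  deltas=[
    [0,0.007,0,0,-1],
    [0,0.014,0,0,-1],
    [0,0.021,0,0,-1],
    [0,0.028,0,0,-1],
    [0,0.035,0,0,-1],
    [0,0.04,0,0,-1],
    [0,0.04,0,0,-1],
    [0,0.04,0,0,-1],
  ],
)

```text
clock: 10.0
position: [0.527, 0.1522, 0.1761]
ee_rot: [0.997, -0.075, 0.001, -0.001]
ft_force: [0.7, 6.5, 4.8]
grip_width: -0.005
grasp_force: 3.4
```

```bash
cat >> h.py <<'E'
def track(save_as=None):
    q=camera("scene"); o=manip.get_obs(); s=(0.1765-o["position"][1])/.989
    print(round(o["clock"],2),"th",round(.367-np.arcsin((.030-s)/.0836),3),o["position"].round(4),o["ft_force"].round(1))
    for b in sorted(boxes_of("slug_1",q),key=lambda b:b["position"][1]):
        print(round(b["conf"],2),np.round(b["position"],3),pix(q,b["position"]))
    if save_as: save(q,save_as,(235,110,335,235),4)
E
python3 -c "
from h import *
track()"
```

```text
10.05 th 0.302 [0.527  0.1522 0.1761] [1.1 7.4 3.9]
```

```bash
cat >> h.py <<'E'
def track(n=None):
    q=camera("scene"); o=manip.get_obs(); s=(0.1765-o["position"][1])/.989; th=.367-np.arcsin((.030-s)/.0836)
    print(round(o["clock"],2),"th",round(th,3),o["position"].round(4),o["ft_force"].round(1))
    P=cloud(q)-[.5234,.1259,.088]; y=P@[.152,.988,0]; x=P@[.988,-.152,0]; z=P[:,2]
    Y=y*np.cos(th)+z*np.sin(th); Z=-y*np.sin(th)+z*np.cos(th)
    m=(abs(x)<.012)&(Y>-.03)&(Y<.13)
    print("Z mm per 8mm of cup y:",[(int(a*1000),int(1000*np.median(Z[k])) if k.sum()>2 else None) for a in np.arange(-.028,.13,.008) for k in [m&(abs(Y-a)<.004)&(Z<.045)]])
    R=cloud(q)-[.524,.083,0]; k=(np.hypot(R[:,0],R[:,1])<.022)&(R[:,2]<.07); print("pot: n>20mm",(R[k,2]>.02).sum(),"n>40mm",(R[k,2]>.04).sum(),"of",k.sum(),"max",R[k,2].max().round(3))
    if n: save(q,n,(235,110,335,235),4)
E
python3 -c "
from h import *
track()"
```

```text
10.15 th 0.302 [0.527  0.1522 0.1761] [1.4 7.  4.5]
Z mm per 8mm of cup y: [(-28, -43), (-20, -30), (-12, -1), (-4, -2), (4, -3), (12, -4), (20, 7), (28, 22), (36, 21), (44, 22), (52, None), (60, 25), (68, 26), (76, 24), (84, 21), (92, -24), (100, 28), (108, 30), (116, 27), (124, 24)]
pot: n>20mm 89 n>40mm 0 of 99 max 0.037
```

carry_out(
  deltas=[
    [0,0.007,0,0,-1],
    [0,0.014,0,0,-1],
    [0,0.021,0,0,-1],
    [0,0.025,0,0,-1],
    [0,0.025,0,0,-1],
    [0,0.025,0,0,-1],
  ],
)

```text
clock: 10.9
position: [0.5264, 0.1484, 0.176]
ee_rot: [0.997, -0.076, 0.001, -0.001]
ft_force: [1.0, 6.1, 3.8]
grip_width: 0.0
grasp_force: 3.3
```

```bash
python3 -c "
from h import *
track()"
```

```text
10.95 th 0.348 [0.5264 0.1484 0.176 ] [1.4 6.1 5.2]
Z mm per 8mm of cup y: [(-28, -37), (-20, -27), (-12, -1), (-4, -2), (4, -80), (12, -4), (20, 6), (28, 22), (36, 24), (44, 21), (52, None), (60, 24), (68, 27), (76, 24), (84, -75), (92, 7), (100, 27), (108, 30), (116, 27), (124, 24)]
pot: n>20mm 95 n>40mm 0 of 104 max 0.038
```

carry_out(
  deltas=[
    [0,0.006,0,0,-1],
    [0,0.012,0,0,-1],
    [0,0.018,0,0,-1],
    [0,0.02,0,0,-1],
    [0,0.02,0,0,-1],
    [0,0.02,0,0,-1],
    [0,0.02,0,0,-1],
  ],
)

```text
clock: 11.82
position: [0.5259, 0.1453, 0.176]
ee_rot: [0.997, -0.076, 0.001, -0.001]
ft_force: [0.7, 6.1, 4.1]
grip_width: 0.003
grasp_force: 3.0
```

```bash
python3 -c "
from h import *
track()"
```

```text
11.88 th 0.386 [0.5259 0.1453 0.176 ] [1.6 5.5 3.6]
Z mm per 8mm of cup y: [(-28, -34), (-20, -26), (-12, -2), (-4, 3), (4, 20), (12, 21), (20, 20), (28, -2), (36, -2), (44, -1), (52, -3), (60, 24), (68, 26), (76, 23), (84, -79), (92, 11), (100, 26), (108, 29), (116, 26), (124, 26)]
pot: n>20mm 98 n>40mm 1 of 105 max 0.045
```

carry_out(
  deltas=[
    [0,0.006,0,0,-1],
    [0,0.012,0,0,-1],
    [0,0.018,0,0,-1],
    [0,0.02,0,0,-1],
    [0,0.02,0,0,-1],
    [0,0.02,0,0,-1],
    [0,0.02,0,0,-1],
  ],
)

```text
clock: 12.75
position: [0.5254, 0.1422, 0.1759]
ee_rot: [0.997, -0.076, 0.001, -0.001]
ft_force: [0.9, 4.8, 4.6]
grip_width: -0.003
grasp_force: 2.8
```

```bash
python3 -c "
from h import *
track()"
```

```text
12.8 th 0.423 [0.5254 0.1422 0.1759] [0.9 5.  2.9]
Z mm per 8mm of cup y: [(-28, -30), (-20, -26), (-12, -2), (-4, -5), (4, -83), (12, -3), (20, -1), (28, -1), (36, -1), (44, 0), (52, -4), (60, 22), (68, 25), (76, 22), (84, -71), (92, 12), (100, 28), (108, 30), (116, 26), (124, 23)]
pot: n>20mm 155 n>40mm 101 of 161 max 0.062
```

The front slug slid at about 0.38 rad and is now in the pot. The other two haven't moved, so I'm letting the cup back down gently.

carry_out(
  deltas=[
    [0,-0.01,0,0,-1],
    [0,-0.02,0,0,-1],
    [0,-0.03,0,0,-1],
    [0,-0.04,0,0,-1],
    [0,-0.05,0,0,-1],
    [0,-0.06,0,0,-1],
    [0,-0.07,0,0,-1],
    [0,-0.08,0,0,-1],
    [0,-0.09,0,0,-1],
    [0,-0.1,0,0,-1],
    [0,-0.11,0,0,-1],
    [0,-0.12,0,0,-1],
    [0,-0.13,0,0,-1],
    [0,-0.14,0,0,-1],
    [0,-0.15,0,0,-1],
    [0,-0.16,0,0,-1],
    [0,-0.17,0,0,-1],
    [0,-0.18,0,0,-1],
  ],
)

```text
clock: 15.05
position: [0.5289, 0.1674, 0.1748]
ee_rot: [0.997, -0.076, -0.0, -0.0]
ft_force: [0.2, 4.5, -2.4]
grip_width: -0.002
grasp_force: 2.4
```

carry_out(
  deltas=[
    [0,-0.006,0,0,-1],
    [0,-0.012,0,0,-1],
    [0,-0.018,0,0,-1],
    [0,-0.024,0,0,-1],
    [0,-0.03,0,0,-1],
    [0,-0.036,0,0,-1],
    [0,-0.042,0,0,-1],
    [0,-0.048,0,0,-1],
    [0,-0.054,0,0,-1],
    [0,-0.06,0,0,-1],
    [0,-0.066,0,0,-1],
    [0,-0.072,0,0,-1],
    [0,-0.08,0,0,-1],
    [0,-0.09,0,0,-1],
    [0,-0.1,0,0,-1],
    [0,-0.12,0,0,-1],
    [0,-0.15,0,0,-1],
    [0,-0.18,0,0,-1],
    [0,-0.18,0,0,-1],
  ],
)

```text
clock: 17.42
position: [0.533, 0.1944, 0.1748]
ee_rot: [0.997, -0.076, -0.0, -0.0]
ft_force: [-0.3, 0.6, 0.0]
grip_width: -0.002
grasp_force: 0.0
```

```bash
python3 -c "
from h import *
track('t2.png')"
```

```text
17.48 th -0.241 [0.533  0.1941 0.1748] [-0.1  0.5 -0.6]
Z mm per 8mm of cup y: [(-28, -41), (-20, -36), (-12, -4), (-4, -33), (4, -2), (12, 1), (20, 4), (28, 6), (36, 6), (44, 4), (52, 20), (60, -61), (68, -62), (76, -62), (84, 42), (92, 40), (100, None), (108, None), (116, -21), (124, -32)]
pot: n>20mm 157 n>40mm 105 of 167 max 0.061
```

View pics/t2.png

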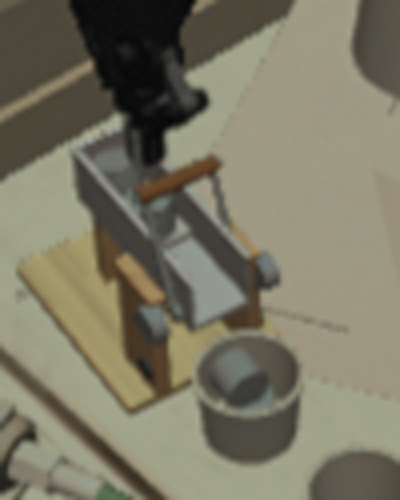

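The pot holds two slugs, the new one leaning on the first at about (240,372) in the crop. Two slugs remain in the cup. The tool is free of the bar, so I retract it straight up and check that the cup is level.

carry_out(
  deltas=[
    [0,-0.05,0,0,-1],
    [0,-0.05,-0.2,0,-1],
    [0,-0.05,-0.5,0,-1],
    [0,-0.05,-0.8,0,-1],
    [0,-0.05,-0.8,0,-1],
    [0,-0.05,-0.8,0,-1],
  ],
)

```text
clock: 18.23
position: [0.5341, 0.2014, 0.2942]
ee_rot: [0.997, -0.076, -0.0, 0.0]
ft_force: [0.1, -0.6, -1.0]
grip_width: 0.002
grasp_force: 0.0
```

Run:
```python
from h import *
q=camera("scene"); P=cloud(q); m=(abs(P[:,0]-.53)<.06)&(abs(P[:,1]-.157)<.03)&(P[:,2]>.16)&(P[:,2]<.18); print("bar",m.sum(),P[m].mean(0),"start ~ .1545")
manip.get_obs=(lambda g:lambda:{**g(),"position":np.array([.53,.1765,.3])})(manip.get_obs); track()
```

```text
bar 116 [0.52407492 0.15469518 0.16793031] start ~ .1545
18.32 th -0.0 [0.53   0.1765 0.3   ] [ 1.  -0.3  0.1]
Z mm per 8mm of cup y: [(-28, -30), (-20, -34), (-12, -31), (-4, 0), (4, 0), (12, 0), (20, -2), (28, -74), (36, -74), (44, -3), (52, 1), (60, 17), (68, 25), (76, None), (84, 23), (92, 21), (100, 27), (108, 29), (116, 27), (124, 26)]
pot: n>20mm 163 n>40mm 105 of 172 max 0.062
```

The cup is level, with two slugs on the middle and rear shelves.

```bash
python3 -c "
from workcell import ticket
print(ticket.hand_in())"
```

```text
the job is handed in; nothing more can be done
None
```

Job handed in: pot_a, the white pot under the spout, already held one slug and now holds exactly two; the other two slugs are still in the cup, which is back level, and the arm touched only the crossbar.

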